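# Refit the focus crank knob

### The job

The crank knob has come off the focus control unit and lies deep in the foam of its red case. Lift it out by its upright grip, set it down on the mat and let go so that you can take it afresh by its hub, then line its D-shaped bore up with the unit's D-shaft and push it fully home until it snaps, and let go. Leave the bottle, the can and the lens standing where they are.

Things in the scene. Friction and masses are not known exactly. Their poses are not given: they have to be found in the camera images.
- crank_hub (a point): Loose crank knob, 0.18 kg, 131 mm long, 50 mm wide, lying flat and upright. The point is on the axis of its round blue hub, half-way up, 27 mm above the knob's underside. z up; x along the arm to the upright grip. Hub 54 mm tall; its upper part, 28 to 54 mm above the underside, is a plain 50 mm diameter cylinder to hold from above; below that 47 mm.
- crank_bore (a point): Mouth of the hub's D-shaped bore, on the hub axis at the knob's underside; axes as crank_hub. Bore 26 mm in diameter, 28 mm deep, its flat on the +x side (the grip's side) 8.5 mm from the axis, 3 mm chamfer at the mouth: about 1 mm clearance all round on the shaft.
- crank_mid (a point): Middle of the crank knob's length, 40.5 mm from the hub axis towards the grip, 27 mm above its underside; axes as crank_hub. The flat aluminium arm between hub and grip is 16 mm wide and 12 mm high, its underside level with the hub's.
- crank_grip (a point): Centre of the knob's upright black grip, a 22 mm diameter cylinder 92 mm tall, parallel to the hub axis and 95 mm from it; the point is 46 mm above the knob's underside, axes as crank_hub. Held here with the fingers closing along the arm's direction, the knob hangs without tipping.
- case: Fixed red case full of firm grey foam, 190 x 120 x 60 mm (x, y, z); origin under its centre. The knob lies in a close pocket, underside 6 mm above the table, arm along the case's +x, hub axis 40 mm from the centre on the -x side. Foam top is 60 mm high, level with the hub's top, with about 5 mm of room round hub and grip: only the top 38 mm of the grip stands clear.
- shaft_seat (a point): Foot of the control unit's brass D-shaft: on its axis at the top of the aluminium collar (48 mm diameter), 58 mm above the table, where the knob's underside must rest. z up; x to the shaft's flat (red line on the collar). The shaft is stiff to turn (0.4 N m). Seated, the knob's axes match these and crank_hub is 27 mm above this point.
- shaft_tip (a point): Top end of the D-shaft, 24 mm above shaft_seat, same axes. Shaft 24 mm in diameter, flat 7.5 mm from the axis on +x, tip tapered 3 mm. A sprung catch ball opposite the flat, 8 mm below this point, holds the knob about 15 mm too high until it is pushed down with roughly 6 to 12 N; then it snaps home and stays.
- unit: Fixed grey control unit, 150 x 120 x 50 mm; origin on the table under the shaft axis; the box reaches 110 mm from there towards its own -x, 40 mm towards +x and 60 mm to each side.
- mat_top (a point): Centre of the top of the dark green mat fixed on the table, 150 x 200 mm (x, y), its top 3 mm above the table.
- bottle: Bystander: full water bottle with blue cap, 62 mm diameter, 215 mm tall, near the shaft; origin under its centre.
- can: Bystander: orange drink can, 66 mm diameter, 122 mm tall, near the shaft; origin under its centre.
- lens: Bystander: black camera lens standing on end beside the mat, 76 mm diameter, 100 mm tall; origin under its centre.

How it is judged (in metres and radians):
On the way:
1. the crank knob stands on the mat, let go (horizontal distance between crank_mid and mat_top below 0.07 m and z of crank_mid in the frame of mat_top below 0.031 m and angle between crank_hub's own z axis and vertical below 0.1 rad and contact force between the fingers and crank below 0.1 N), for 0.2 s.
At the end, for the whole second after the job is handed in: The knob is fully home on the D-shaft and snapped: its underside within 2.5 mm of the collar, axis within 3 mm of the shaft's, flat facing flat (within 0.25 rad, grip on the flat's side), upright within 0.06 rad, at rest and let go; bottle, can and lens upright and within 30 mm of where they stood (horizontal distance between crank_hub and shaft_seat below 0.003 m and z of crank_hub in the frame of shaft_seat between 0.024 and 0.0295 m and angle between the x axis of crank_hub and the x axis of shaft_seat, either way round below 0.25 rad and x of crank_grip in the frame of shaft_seat above 0.08 m and angle between crank_hub's own z axis and vertical below 0.06 rad and linear speed of crank below 0.02 m/s and distance of each of bottle, can, lens from where it was at the start of the episode below 0.03 m and angle between each of bottle, can, lens's own z axis and vertical below 0.2 rad); the robot touches nothing.
It fails at once if the bottle is knocked over or pushed more than 30 mm (distance of bottle from where it was at the start of the episode above 0.03 m or angle between bottle's own z axis and vertical above 0.2 rad).
It fails at once if the can is knocked over or pushed more than 30 mm (distance of can from where it was at the start of the episode above 0.03 m or angle between can's own z axis and vertical above 0.2 rad).
It fails at once if the lens is knocked over or pushed more than 30 mm (distance of lens from where it was at the start of the episode above 0.03 m or angle between lens's own z axis and vertical above 0.2 rad).
It also fails if it takes over 72 s, if anything falls off the work surface, if the arm or the gripper's body presses on something with over 40 N, if the wrist force passes 120 N, or if a joint passes its speed limit or range.

### The arm

A 6-joint arm with a two-finger parallel gripper is mounted at the origin on the work surface. World frame = base frame: x ahead of the robot, y to its left, z up, the work surface at z = 0. Lengths are in mm, angles in rad, forces in N, time in s.
With the tool pointing down it reaches from about 400 to 925 mm from the base axis. Payload 12.5 kg.
Tool frame: the origin (TCP) lies midway between the tips of the shut fingers; the grasp point (between the pads) lies 19 mm behind it; z points along the fingers, y is the line along which they close (so a half turn about z gives the same grasp; the last joint's range is limited). The gripper opens to 95 mm and grips with 3 to 60 N. Pads are 20 mm wide; open, the fingers measure 119 mm over their backs; the gripper's body (75 mm by 180 mm) begins 59 mm behind the grasp point.
Start: joints at [-1.42, 0.491, 1.559, -0, 1.092, -0.106], TCP at [158.764, -604.517, 214.661] pointing down, gripper open.
Joint ranges: [-3.1, 3.1], [-0.84, 2.19], [0.05, 2.79], [-1.13, 4.28], [0.06, 2.93], [-2.69, 2.69]. Speed limits (rad/s): [2.22, 2.22, 2.79, 3.14, 3.14, 3.14].

### API

Orientations are given as [roll, pitch, yaw] about the fixed x, y, z axes, in that order (R = Rz(yaw) Ry(pitch) Rx(roll)).
In Python, from cell import env gives the robot as it stands.
- The arm moves only by the tool arm_command, never from a script. Its argument "targets" is a list of rows, each a list of 5 numbers: the shift along the tool's x, y, z in mm, then the turn about the tool's z in degrees, then the opening, from 0 (shut) to 1 (fully open). In form: [[tx, ty, tz, roll, fingers], ...]. A call has 1 to 5 rows; each row is the pose to reach, as a shift and turn from the pose commanded when the call began, along the tool's axes at that moment; what a row does not reach only later rows make up. A row lasts 1/10 s, in which the tool goes at most 50 mm and 8.59 degrees, less where a joint would pass 70% of its speed; a pose out of reach is approached as far as the arm can. A call with a gripper value outside its range is refused whole. The fingers move at their own pace and stop on an object; the grip force is fixed at half the most. Time passes only in rows, so rows that repeat a pose let the fingers close. It gives the time, the measured TCP pose, the force, the opening and the grip force at its end, in the units of the state.
- env.state(): the state, without advancing time (a new reading comes with each control period).
- env.read_camera(name): name is "side" or "top" or "wrist"; returns a dict with "frame" (400x640x3 uint8, red, green, blue), "vertical_fov" (degrees; the focal length in pixels is half the picture's height over the tangent of half this angle, whatever the lens; pixels are square), "cx", "cy" (the principal point, pixels), "k1" (the pictures are not rectified: a ray, as slopes to the right and down, at radius r is drawn at 1 + k1 r^2 times it, then the intrinsics apply), "world_from_camera" (4x4, takes a point from camera to world coordinates); the wrist camera has in their place "hand_eye" (4x4, takes a point from camera to tool coordinates, whose origin is the TCP and whose axes are the flange's). Camera axes: x right, y down, z forward; pixel columns grow to the right and rows downward; lengths in mm; the calibration is good to about 2 mm. A picture is of the moment at which its call begins: read the wrist's pose just before it. There is no depth.
- env.job_done(): hands the job in; it is judged then, once.
The state is a dict: "t": time; "joints": joint angles; "qvel": joint speeds; "tau": joint torques, N m; "eef_pos": TCP position; "tcp_rot": TCP orientation; "ft_force": force on the tool from outside, world axes, zero at the start; "moment": the same for the moment, N m; "opening": opening from 0.0 (shut) to 1.0 (fully open); "grip_force": force on a finger pad.
Only numpy, scipy, OpenCV 4.12 (cv2) and the standard library are available. Lean on these libraries where they do the work, as an engineer would, in place of code of your own. Each camera call takes 0.05 s, during which the arm holds its last target. There are 200 camera calls.

## Working session

There is one attempt and no reset: what is moved stays moved. The work goes in short steps, Python scripts to look and compute and a tool call to move; the robot and the scene stay as the last step left them, time stands still between calls to the robot, and variables do not carry over. Pictures are saved under pics/ and viewed, at most 12 in all, crops included, and the job is handed in when it is done.

Besides the shell and the picture viewer there is one more tool, called as a command line: name --pt "numbers of a row" for each row, then --argument value for the rest. arm_command: Moves the arm, as the interface text tells. Its arguments: {"type":"object","properties":{"targets":{"type":"array","items":{"type":"array","items":{"type":"number"}}}},"required":["targets"]}

```bash
mkdir -p pics; cat > h.py <<'E'
import numpy as np,cv2
from cell import env
from scipy.spatial.transform import Rotation as R
def tool():
    s=env.state();T=np.eye(4);T[:3,:3]=R.from_euler('xyz',s['tcp_rot']).as_matrix();T[:3,3]=s['eef_pos'];return T
def snap(name,fn):
    T=tool();c=env.read_camera(name)
    c['M']=T@np.array(c['hand_eye']) if name=='wrist' else np.array(c['world_from_camera'])
    c['f']=200/np.tan(np.radians(c['vertical_fov'])/2)
    cv2.imwrite('pics/'+fn+'.png',c['frame'][:,:,::-1]);
    np.savez('pics/'+fn,M=c['M'],K=[c['f'],c['cx'],c['cy'],c['k1']]);return c
def px(fn,u,v,z):
    d=np.load('pics/'+fn+'.npz');f,cx,cy,k=d['K'];M=d['M']
    p=np.array([(u-cx)/f,(v-cy)/f]);q=p.copy()
    for _ in range(30): q=p/(1+k*(q@q))
    r=M[:3,:3]@[q[0],q[1],1];o=M[:3,3];return o+r*(z-o[2])/r[2]
def proj(fn,P):
    d=np.load('pics/'+fn+'.npz');f,cx,cy,k=d['K'];M=np.linalg.inv(d['M'])
    q=M[:3,:3]@np.array(P,float)+M[:3,3];q=q[:2]/q[2];q=q*(1+k*(q@q));return q*f+[cx,cy]
E
python3 - <<'E'
from h import *
np.set_printoptions(precision=3,suppress=True)
print(env.state())
for n in('top','side'):
    c=snap(n,n+'1');print(c['M'],c['f'])
E
```

```text
{'t': 0.0, 'joints': array([-1.42 ,  0.492,  1.559, -0.   ,  1.092, -0.106]), 'qvel': array([-0.   , -0.001,  0.   , -0.   ,  0.   , -0.001]), 'tau': array([ -0.   , -61.265, -25.818,   0.069,   0.048,  -0.   ]), 'eef_pos': array([ 158.745, -604.237,  214.047]), 'tcp_rot': array([-3.14 , -0.   ,  0.257]), 'ft_force': array([ 0.625, -0.517, -0.019]), 'moment': array([ 0.044,  0.014, -0.02 ]), 'grip_force': 0.0, 'opening': 0.9986886223024963}
[[  -0.006   -0.991    0.136  409.009]
 [  -1.       0.005   -0.008   30.731]
 [   0.008   -0.136   -0.991 1146.033]
 [   0.       0.       0.       1.   ]] 382.16324265464505
[[   0.962   -0.212    0.17   381.867]
 [  -0.271   -0.754    0.598 -683.174]
 [   0.002   -0.621   -0.784  981.957]
 [   0.       0.       0.       1.   ]] 499.36531738961077
```

View pics/top1.png

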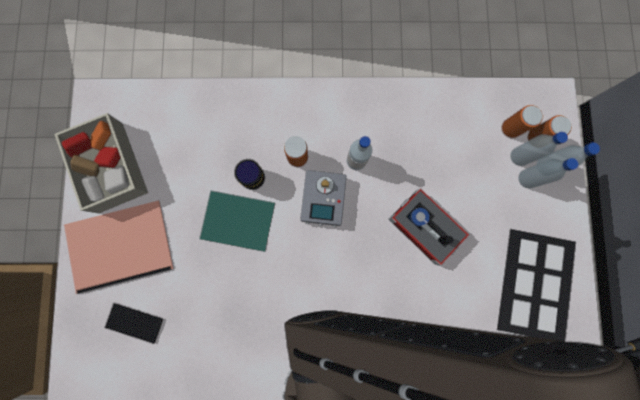

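View pics/side1.png

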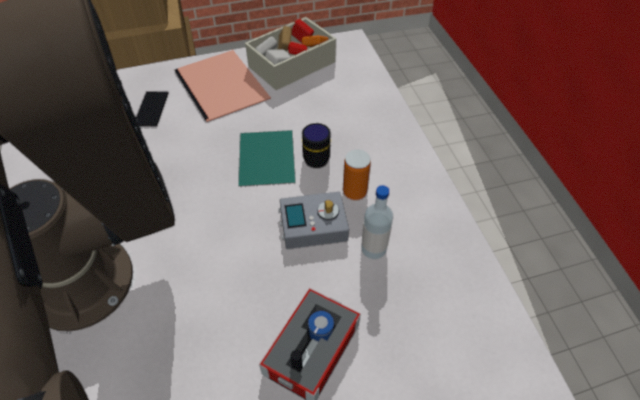

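The top view shows the hub near (421,216), grip top near (447,239), shaft near (324,184), mat centre near (238,220), bottle (360,153), can (296,152) and lens (249,174). The side view agrees.

```bash
python3 - <<'E'
from h import *
np.set_printoptions(precision=1,suppress=True)
for n,u,v,z in[('hub',421,216,60),('grip',447,240,98),('shaft',325,184,82),('mat',238,220,3),('lens',249,174,100),('can',296,144,122),('bottlecap',365,141,215)]: print(n,px('top1',u,v,z))
for n,u,v,z in[('hub',321,322,60),('grip',296,357,98),('shaft',329,204,82),('mat',267,158,3)]: print('s',n,px('side1',u,v,z))
print(px('side1',382,191,215),px('side1',357,158,122),px('side1',316,131,100))
E
```

```text
hub [ 501.2 -267.8   60. ]
grip [ 431.7 -326.2   98. ]
shaft [591.4   6.4  82. ]
mat [497.  265.8   3. ]
lens [617.6 218.2 100. ]
can [696.8  86.4 122. ]
bottlecap [677.8 -92.  215. ]
s hub [ 499.7 -268.6   60. ]
s grip [ 431.7 -340.6   98. ]
s shaft [594.1  -1.1  82. ]
s mat [495.8 256.6   3. ]
[674.5 -98.7 215. ] [687.9  84.5 122. ] [624.7 223.  100. ]
```

arm_command --pt "187 -107 0 0 1" --pt "187 -107 0 0 1" --pt "187 -107 0 0 1" --pt "187 -107 0 0 1" --pt "187 -107 0 0 1"

```text
t: 0.6
eef_pos: [314.7, -450.4, 214.6]
tcp_rot: [-3.141, -0.0, 0.26]
ft_force: [0.3, -0.5, 0.4]
opening: 0.999
grip_force: 0.0
```

arm_command --pt "187 -107 0 0 1" --pt "187 -107 0 0 1" --pt "187 -107 0 0 1" --pt "187 -107 0 0 1" --pt "187 -107 0 0 1"

```text
t: 1.1
eef_pos: [468.3, -299.9, 214.5]
tcp_rot: [-3.141, -0.0, 0.26]
ft_force: [-0.9, -0.4, -0.1]
opening: 0.996
grip_force: 0.0
```

arm_command --pt "0 0 0 31 1" --pt "0 0 0 31 1" --pt "0 0 0 31 1" --pt "0 0 0 31 1" --pt "0 0 0 31 1"

```text
t: 1.6
eef_pos: [465.8, -303.1, 214.4]
tcp_rot: [3.141, 0.0, -0.286]
ft_force: [0.6, 0.2, -0.2]
opening: 1.001
grip_force: 0.0
```

arm_command --pt "0 0 0 30 1" --pt "0 0 0 30 1" --pt "0 0 0 30 1" --pt "0 0 0 30 1" --pt "0 0 0 30 1"

```text
t: 2.1
eef_pos: [465.9, -302.9, 214.5]
tcp_rot: [3.141, 0.0, -0.806]
ft_force: [-0.5, 0.2, 0.1]
opening: 1.004
grip_force: 0.0
```

```bash
python3 - <<'E'
from h import *
np.set_printoptions(precision=3,suppress=True)
c=snap('wrist','w1');s=env.state();print(s['t'],s['eef_pos'],s['tcp_rot'],s['joints']);print(c['M'],c['hand_eye'])
E
```

```text
2.15 [ 465.937 -302.888  214.534] [ 3.141  0.    -0.804] [-0.695  0.393  1.731 -0.     1.018  1.68 ]
[[  -0.722   -0.667   -0.182  517.455]
 [  -0.692    0.697    0.19  -357.518]
 [  -0.       0.263   -0.965  385.466]
 [   0.       0.       0.       1.   ]] [[  -0.      -0.965   -0.263   75.059]
 [   1.      -0.      -0.       0.585]
 [   0.      -0.263    0.965 -170.959]
 [   0.       0.       0.       1.   ]]
```

View pics/w1.png

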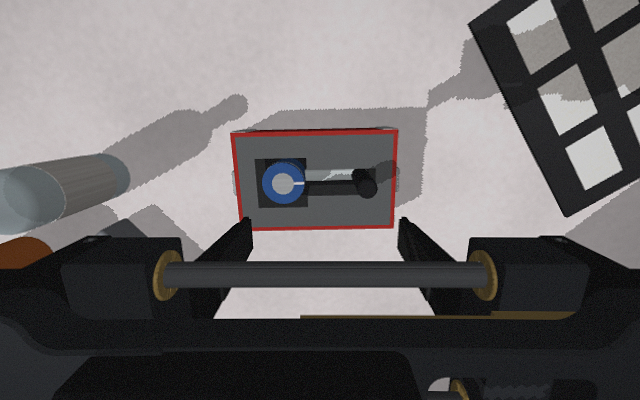

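The wrist view shows the case rim with corners near (232,134), (397,130), (394,226) and (241,229), the hub at (284,183) and the grip top at (367,187).

```bash
python3 - <<'E'
from h import *
np.set_printoptions(precision=1,suppress=True)
im=cv2.imread('pics/w1.png').astype(int);b,g,r=im[...,0],im[...,1],im[...,2]
m=((b>r+50)&(b>g+30)).astype(np.uint8);m[:,:200]=0
n,l,s,ce=cv2.connectedComponentsWithStats(m);i=1+s[1:,4].argmax();print(s[i],ce[i])
x,y,w,h=s[i][:4];hub=px('w1',x+w/2-.5,y+h/2-.5,58);print('hub',hub)
d=(im.max(2)<45).astype(np.uint8);d[:, :340]=0;d[:,420:]=0;d[215:]=0;d[:150]=0
n,l,s,ce=cv2.connectedComponentsWithStats(d);print(s[1:],ce[1:])
c=[px('w1',*p,60) for p in[(232,134),(397,130),(394,228),(239,230)]]
print(np.array(c));print(np.mean(c,0))
g=px('w1',367,187,98);print(g,g-hub,np.degrees(np.arctan2(*(g-hub)[1::-1])))
for a in(-134,-136,-138,-140):
  t=np.radians(a);print(a,proj('w1',[hub[0]+95*np.cos(t),hub[1]+95*np.sin(t),98]))
E
python3 -c "
import cv2
im=cv2.imread('pics/w1.png')[120:240,220:410];cv2.imwrite('pics/w1c.png',cv2.resize(im,None,fx=4,fy=4,interpolation=2))"
```

```text
[262 163  42  41 936] [282.  182.6]
hub [ 500.1 -266.5   58. ]
[[340 168  38  30 806]] [[360.2 183.3]]
[[ 579.3 -270.2   60. ]
 [ 447.5 -402.7   60. ]
 [ 362.1 -319.8   60. ]
 [ 499.4 -184.6   60. ]]
[ 472.1 -294.3   60. ]
[ 435. -336.   98.] [-65.1 -69.5  40. ] -133.1209676157301
-134 [366.8 188.4]
-136 [366.7 191.4]
-138 [366.5 194.4]
-140 [366.3 197.4]
```

View pics/w1c.png

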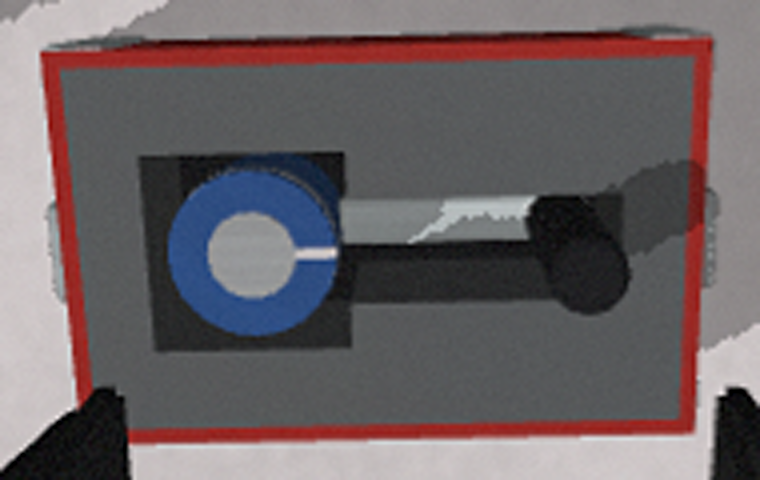

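The crop shows the hub-top centre at full-image (283,182.7) and the grip-top centre at (367.7,188.2). The case direction is about -134.5°.

```bash
python3 - <<'E'
from h import *
np.set_printoptions(precision=1,suppress=True)
h=px('w1',283-.5,182.7-.5,60);g=px('w1',367.2,187.7,98);d=g-h;print(h,g,np.linalg.norm(d[:2]),np.degrees(np.arctan2(d[1],d[0])))
T=tool();print((T[:3,:3].T@(g-T[:3,3])),np.degrees(env.state()['tcp_rot']))
E
```

```text
[ 500.9 -267.7   60. ] [ 434.3 -335.6   98. ] 95.06818088489754 -134.44980429348618
[  1.6  45.5 116.5] [180.    0.  -46.1]
```

arm_command --pt "1.6 45.5 0 -1.6 1" --pt "1.6 45.5 60 -1.6 1" --pt "1.6 45.5 100 -1.6 1" --pt "1.6 45.5 130 -1.6 1" --pt "1.6 45.5 149 -1.6 1"

```text
t: 2.65
eef_pos: [433.4, -334.8, 63.1]
tcp_rot: [3.141, 0.003, -0.776]
ft_force: [-0.9, -0.4, 0.2]
opening: 0.999
grip_force: 0.0
```

arm_command --pt "0 0 0 0 1" --pt "0 0 0 0 0" --pt "0 0 0 0 0" --pt "0 0 0 0 0" --pt "0 0 0 0 0"

```text
t: 3.15
eef_pos: [434.7, -335.4, 66.6]
tcp_rot: [3.142, -0.002, -0.779]
ft_force: [0.1, 0.7, -0.2]
opening: 0.722
grip_force: 0.0
```

arm_command --pt "0 0 0 0 0" --pt "0 0 0 0 0" --pt "0 0 0 0 0" --pt "0 0 0 0 0" --pt "0 0 0 0 0"

```text
t: 3.65
eef_pos: [434.4, -335.2, 65.6]
tcp_rot: [3.142, 0.0, -0.78]
ft_force: [-0.5, 0.4, 0.2]
opening: 0.301
grip_force: 0.0
```

arm_command --pt "0 0 2 0 0" --pt "0 0 2 0 0" --pt "0 0 2 0 0" --pt "0 0 2 0 0" --pt "0 0 2 0 0"

```text
t: 4.15
eef_pos: [434.6, -335.3, 64.1]
tcp_rot: [3.142, -0.001, -0.78]
ft_force: [0.5, 0.5, 7.6]
opening: 0.227
grip_force: 30.0
```

arm_command --pt "0 0 -10 0 0" --pt "0 0 -20 0 0" --pt "0 0 -30 0 0" --pt "0 0 -40 0 0" --pt "0 0 -40 0 0"

```text
t: 4.65
eef_pos: [434.8, -335.6, 105.3]
tcp_rot: [3.142, -0.003, -0.78]
ft_force: [0.5, -0.2, -3.2]
opening: 0.228
grip_force: 30.0
```

arm_command --pt "0 0 -25 0 0" --pt "0 0 -50 0 0" --pt "0 0 -75 0 0" --pt "0 0 -100 0 0" --pt "0 0 -100 0 0"

```text
t: 5.15
eef_pos: [435.2, -335.9, 206.3]
tcp_rot: [3.142, -0.005, -0.78]
ft_force: [-0.7, -0.2, -2.1]
opening: 0.226
grip_force: 30.0
```

arm_command --pt "0 0 0 -6 0" --pt "0 0 0 -13 0" --pt "0 0 0 -20 0" --pt "0 0 0 -27 0" --pt "0 0 0 -33 0"

```text
t: 5.65
eef_pos: [434.0, -334.8, 202.1]
tcp_rot: [-3.141, 0.001, -0.199]
ft_force: [0.4, 0.6, -1.8]
opening: 0.224
grip_force: 30.0
```

arm_command --pt "0 0 0 -6 0" --pt "0 0 0 -11.7 0" --pt "0 0 0 -11.7 0" --pt "0 0 0 -11.7 0" --pt "0 0 0 -11.7 0"

```text
t: 6.15
eef_pos: [434.3, -335.0, 203.1]
tcp_rot: [-3.141, 0.0, -0.002]
ft_force: [0.1, -0.2, -2.0]
opening: 0.224
grip_force: 30.0
```

arm_command --pt "4 -36 0 0 0" --pt "8 -72 0 0 0" --pt "12 -108 0 0 0" --pt "16 -144 0 0 0" --pt "20 -181 0 0 0"

```text
t: 6.65
eef_pos: [454.3, -152.8, 203.6]
tcp_rot: [3.141, -0.0, -0.002]
ft_force: [0.9, -0.0, -2.3]
opening: 0.227
grip_force: 30.0
```

arm_command --pt "4 -36 0 0 0" --pt "8 -72 0 0 0" --pt "12 -108 0 0 0" --pt "16 -144 0 0 0" --pt "20 -181 0 0 0"

```text
t: 7.15
eef_pos: [474.2, 28.3, 203.6]
tcp_rot: [3.141, -0.0, -0.002]
ft_force: [1.6, -1.0, -2.6]
opening: 0.226
grip_force: 30.0
```

arm_command --pt "4 -36 0 0 0" --pt "8 -72 0 0 0" --pt "12 -108 0 0 0" --pt "16 -144 0 0 0" --pt "20 -181 0 0 0"

```text
t: 7.65
eef_pos: [494.1, 209.4, 203.4]
tcp_rot: [3.141, 0.0, -0.001]
ft_force: [1.5, -0.5, -1.8]
opening: 0.227
grip_force: 30.0
```

```bash
python3 - <<'E'
from h import *
s=env.state();print(s['eef_pos'],s['tcp_rot'],s['joints'],s['ft_force'])
snap('wrist','w2');snap('top','top2')
a=cv2.imread('pics/w2.png');b=cv2.imread('pics/top2.png')[100:300,150:470]
cv2.imwrite('pics/c2.png',np.vstack([a[:, :],cv2.resize(b,(640,400))])[:, :][::1] if 0 else np.vstack([cv2.resize(a,(480,300)),cv2.resize(b,(480,300))]))
E
```

```text
[494.11643216 209.3762499  203.4486903 ] [ 3.14139173e+00  6.64298101e-05 -1.41688257e-03] [ 2.77780676e-01  3.78596604e-01  1.78899845e+00 -2.11352439e-04
  9.74116838e-01  1.85011265e+00] [ 1.51639623 -0.49038561 -1.75118879]
```

View pics/c2.png

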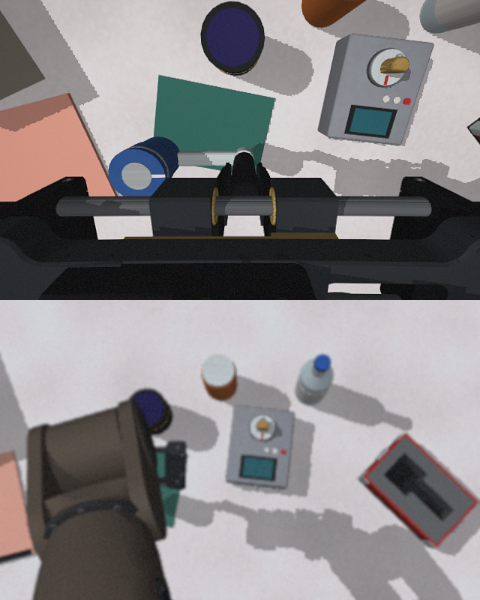

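The red line (the flat side) faces the display, i.e. towards the robot, so the seated grip points roughly to -x. The knob hangs level over the mat. I'll lower it.

arm_command --pt "0 0 40 0 0" --pt "0 0 80 0 0" --pt "0 0 110 0 0" --pt "0 0 125 0 0" --pt "0 0 135 0 0"

```text
t: 8.25
eef_pos: [493.8, 207.2, 67.2]
tcp_rot: [3.141, 0.002, -0.001]
ft_force: [-0.6, 0.7, -1.0]
opening: 0.225
grip_force: 30.0
```

arm_command --pt "0 0 0 0 0" --pt "0 0 2 0 0" --pt "0 0 4 0 0" --pt "0 0 6 0 0" --pt "0 0 6 0 0"

```text
t: 8.75
eef_pos: [494.3, 207.9, 62.8]
tcp_rot: [-3.142, -0.001, 0.0]
ft_force: [0.7, 0.1, -1.4]
opening: 0.225
grip_force: 30.0
```

arm_command --pt "0 0 1 0 0" --pt "0 0 2 0 0" --pt "0 0 2 0 0" --pt "0 0 2 0 0" --pt "0 0 2 0 0"

```text
t: 9.25
eef_pos: [494.4, 207.9, 61.1]
tcp_rot: [-3.142, -0.001, 0.0]
ft_force: [-1.1, -0.7, 5.4]
opening: 0.23
grip_force: 30.0
```

Contact. Release, rise and look.

arm_command --pt "0 0 0 0 0.5" --pt "0 0 0 0 0.5" --pt "0 0 0 0 0.6" --pt "0 0 0 0 0.7" --pt "0 0 0 0 0.7"

```text
t: 9.75
eef_pos: [494.2, 207.9, 60.5]
tcp_rot: [3.141, 0.0, 0.0]
ft_force: [-0.7, 0.3, -0.7]
opening: 0.589
grip_force: 0.0
```

arm_command --pt "0 0 -20 0 0.8" --pt "0 0 -60 0 1" --pt "0 0 -100 0 1" --pt "0 0 -140 0 1" --pt "0 0 -160 0 1"

```text
t: 10.25
eef_pos: [494.9, 208.1, 223.9]
tcp_rot: [-3.141, -0.004, 0.0]
ft_force: [-0.3, 0.3, -0.6]
opening: 0.981
grip_force: 0.0
```

arm_command --pt "0 0 0 0 1" --pt "0 0 0 0 1" --pt "0 0 0 0 1"

```text
t: 10.55
eef_pos: [493.7, 207.7, 219.3]
tcp_rot: [3.141, 0.002, 0.0]
ft_force: [0.7, -0.0, 0.0]
opening: 0.997
grip_force: 0.0
```

```bash
python3 - <<'E'
from h import *
s=env.state();print(s['t'],s['eef_pos'],s['tcp_rot'],s['opening'])
snap('wrist','w3')
E
```

```text
10.55 [493.71263428 207.71435273 219.30931718] [3.14091865e+00 2.06877936e-03 2.13404494e-04] 0.9968302372989524
```

View pics/w3.png

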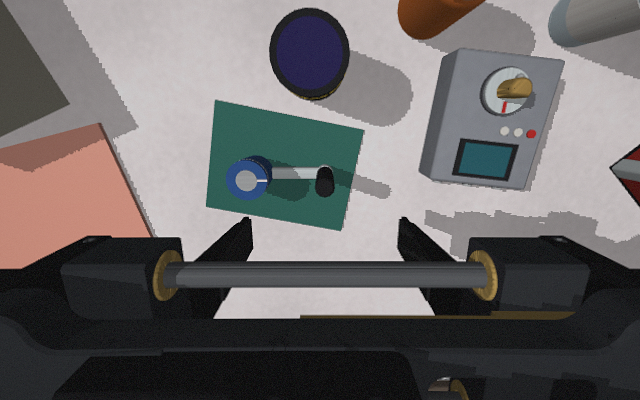

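The knob stands on the mat with its hub at (246,180) and its grip at (325,183). The collar is at about (508,91), and its red line runs towards (503,108).

```bash
python3 - <<'E'
from h import *
np.set_printoptions(precision=1,suppress=True)
im=cv2.imread('pics/w3.png').astype(int);b,g,r=im[...,0],im[...,1],im[...,2]
m=((b>r+50)&(b>g+30)).astype(np.uint8);m[:,:200]=0;m[:,290:]=0;m[:150]=0;m[230:]=0
x,y,w,h=cv2.boundingRect(m);print(x,y,w,h)
# grey cap of hub: bright low-saturation blob inside
gmask=((im.max(2)-im.min(2)<40)&(im.min(2)>110)).astype(np.uint8);gmask[:,:225]=0;gmask[:,260:]=0;gmask[:160]=0;gmask[205:]=0
n,l,s,ce=cv2.connectedComponentsWithStats(gmask);i=1+s[1:,4].argmax();print(s[i],ce[i])
hub=px('w3',*ce[i],57);print('hub',hub)
gr=px('w3',324.5,190,95)
print('grip',gr);d=gr-hub;print(np.linalg.norm(d[:2]),np.degrees(np.arctan2(d[1],d[0])))
c=px('w3',507.5,91,58);q=px('w3',503,108,58);print('shaft',c,q-c,np.degrees(np.arctan2(*(q-c)[1::-1])))
E
python3 -c "
import cv2,numpy as np
im=cv2.imread('pics/w3.png');a=cv2.resize(im[150:210,215:345],(780,360),interpolation=2)
b=cv2.resize(im[45:155,470:570],None,fx=2.2,fy=2.2,interpolation=2)[:240];c=np.zeros((240,780,3),np.uint8);c[:b.shape[0],:b.shape[1]]=b
cv2.imwrite('pics/w3c.png',np.vstack([a,c]))"
```

```text
226 160 41 40
[236 170  24  21 352] [246.1 180.3]
hub [492.  301.8  57. ]
grip [489.9 206.7  95. ]
95.0930721096744 -91.25238555119056
shaft [593.3   4.1  58. ] [-17.9   1.8   0. ] 174.30689093202292
```

View pics/w3c.png

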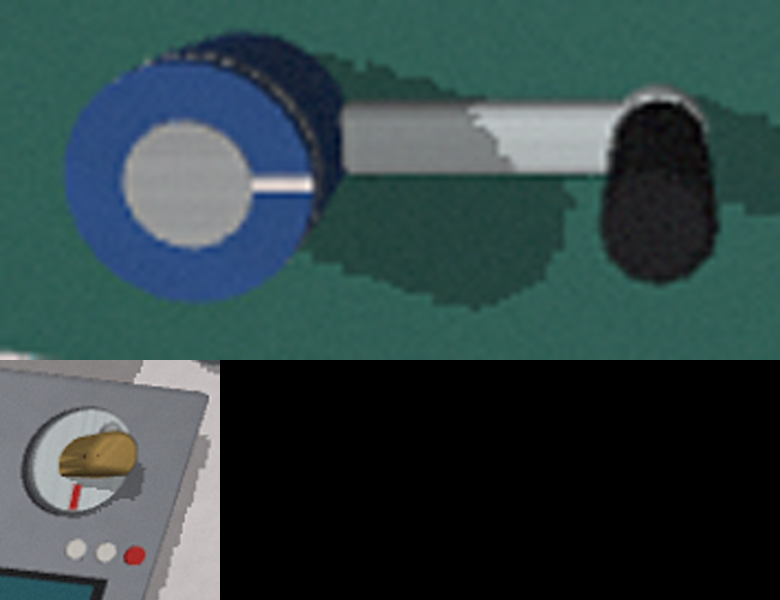

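arm_command --pt "-1 -47 0 -8 1" --pt "-2 -94 0 -16 1" --pt "-2 -94 0 -24 1" --pt "-2 -94 0 -32 1" --pt "-2 -94 0 -40 1"

```text
t: 11.1
eef_pos: [491.8, 302.2, 219.1]
tcp_rot: [-3.141, 0.002, 0.705]
ft_force: [-0.4, -0.3, -0.8]
opening: 0.998
grip_force: 0.0
```

arm_command --pt "0 0 0 -8.5 1" --pt "0 0 0 -17 1" --pt "0 0 0 -25 1" --pt "0 0 0 -33 1" --pt "0 0 0 -41 1"

```text
t: 11.6
eef_pos: [492.0, 301.7, 219.3]
tcp_rot: [-3.14, 0.001, 1.42]
ft_force: [0.7, 0.0, 0.4]
opening: 0.997
grip_force: 0.0
```

arm_command --pt "0 0 40 -8.3 1" --pt "0 0 60 -8.3 1" --pt "0 0 60 -8.3 1" --pt "0 0 60 -8.3 1" --pt "0 0 60 -8.3 1"

```text
t: 12.1
eef_pos: [492.7, 302.1, 161.4]
tcp_rot: [3.14, -0.0, 1.558]
ft_force: [0.3, 0.4, -0.3]
opening: 1.001
grip_force: 0.0
```

```bash
python3 - <<'E'
from h import *
np.set_printoptions(precision=2,suppress=True)
s=env.state();print(s['t'],s['eef_pos'],np.degrees(s['tcp_rot']))
snap('wrist','w4');print(proj('w4',[492,302,57]),proj('w4',[491,207,95]),proj('w4',[494,207,95]))
im=cv2.imread('pics/w4.png').astype(int);b,g,r=im[...,0],im[...,1],im[...,2]
m=((b>r+50)&(b>g+30)).astype(np.uint8);n,l,st,ce=cv2.connectedComponentsWithStats(m);print(st[1:][st[1:,4]>100])
gm=((im.max(2)-im.min(2)<40)&(im.min(2)>110)).astype(np.uint8)
n,l,st,ce=cv2.connectedComponentsWithStats(gm)
for i in range(1,n):
  if st[i,4]>300: print(st[i],ce[i],px('w4',*ce[i],57))
E
```

```text
12.1 [492.7  302.09 161.44] [179.94  -0.02  89.29]
[323.53 190.34] [323.77 294.95] [326.86 294.91]
[[ 300  166   49   48 1260]]
[     0      0    640    269 135871] [320.65 117.64] [490.26 373.22  57.  ]
[312 179  25  76 895] [324.13 210.18] [492.33 280.77  57.  ]
[ 215  287  220   32 5503] [321.17 302.5 ] [487.5  170.29  57.  ]
```

View pics/w4.png

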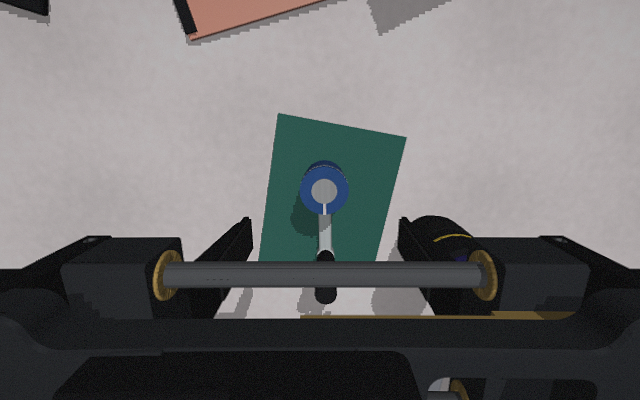

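arm_command --pt "-0.5 -0.3 40 0 1" --pt "-0.5 -0.3 80 0 1" --pt "-0.5 -0.3 110 0 1" --pt "-0.5 -0.3 125 0 1" --pt "-0.5 -0.3 134 0 1"

```text
t: 12.65
eef_pos: [492.0, 301.4, 26.0]
tcp_rot: [-3.141, 0.0, 1.559]
ft_force: [-0.2, 0.7, -0.4]
opening: 0.999
grip_force: 0.0
```

arm_command --pt "0 0 0 0 1" --pt "0 0 0 0 0.6" --pt "0 0 0 0 0.4" --pt "0 0 0 0 0.2" --pt "0 0 0 0 0"

```text
t: 13.15
eef_pos: [492.1, 301.5, 27.2]
tcp_rot: [3.141, -0.0, 1.559]
ft_force: [-0.3, 0.5, 0.1]
opening: 0.722
grip_force: 0.0
```

arm_command --pt "0 0 0 0 0" --pt "0 0 0 0 0" --pt "0 0 0 0 0" --pt "0 0 0 0 0" --pt "0 0 0 0 0"

```text
t: 13.65
eef_pos: [492.0, 301.4, 26.7]
tcp_rot: [3.141, 0.0, 1.559]
ft_force: [0.4, -0.3, 2.6]
opening: 0.523
grip_force: 30.0
```

arm_command --pt "0 0 -20 0 0" --pt "0 0 -60 0 0" --pt "0 0 -100 0 0" --pt "0 0 -140 0 0" --pt "0 0 -180 0 0"

```text
t: 14.15
eef_pos: [491.5, 301.2, 207.9]
tcp_rot: [-3.141, 0.0, 1.559]
ft_force: [0.1, -1.0, -3.1]
opening: 0.522
grip_force: 30.0
```

arm_command --pt "-25 1 0 8 0" --pt "-50 2 0 16 0" --pt "-75 3 0 24 0" --pt "-100 4 0 32 0" --pt "-125 5 0 40 0"

```text
t: 14.65
eef_pos: [495.1, 175.3, 206.3]
tcp_rot: [-3.141, 0.001, 0.855]
ft_force: [0.6, 0.1, -2.0]
opening: 0.522
grip_force: 30.0
```

```bash
python3 - <<'E'
from h import *
np.set_printoptions(precision=2,suppress=True)
s=env.state();print(s['t'],s['eef_pos'],np.degrees(s['tcp_rot']),s['ft_force'],s['opening']);T=tool();print(T[:3,:3].T@([500,4,217]-T[:3,3]))
E
```

```text
14.65 [495.06 175.33 206.29] [-179.98    0.03   48.99] [ 0.56  0.09 -1.99] 0.5223024286427409
[-126.04  116.15  -10.68]
```

arm_command --pt "-25 23 0 8 0" --pt "-50 46 0 16 0" --pt "-75 69 0 24 0" --pt "-100 92 0 32 0" --pt "-126 116 0 40 0"

```text
t: 15.15
eef_pos: [500.9, 3.9, 206.4]
tcp_rot: [-3.141, 0.0, 0.157]
ft_force: [-0.1, -0.1, -1.4]
opening: 0.521
grip_force: 30.0
```

arm_command --pt "0 0 0 8 0" --pt "0 0 0 15.5 0" --pt "0 0 0 15.5 0" --pt "0 0 0 15.5 0" --pt "0 0 0 15.5 0"

```text
t: 15.65
eef_pos: [501.2, 5.4, 206.5]
tcp_rot: [3.141, 0.0, -0.105]
ft_force: [0.3, -1.1, -1.6]
opening: 0.523
grip_force: 30.0
```

```bash
python3 - <<'E'
from h import *
np.set_printoptions(precision=2,suppress=True)
s=env.state();print(s['t'],s['eef_pos'],np.degrees(s['tcp_rot']))
snap('wrist','w5');p=proj('w5',[593,4,58]);print(p)
x,y=map(int,p);im=cv2.imread('pics/w5.png');
print(x-70,y-60)
c=cv2.resize(im[y-60:y+60,x-70:x+70],None,fx=4,fy=4,interpolation=2)
f=cv2.resize(im,(192,120));c[:120,:192]=f;cv2.imwrite('pics/w5c.png',c)
E
```

```text
15.65 [501.16   5.38 206.53] [179.99   0.01  -5.99]
[316.01  99.23]
246 39
```

View pics/w5c.png

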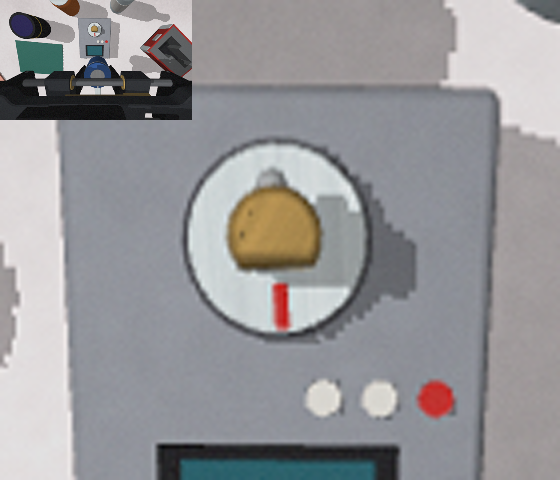

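The crop shows the collar centre at about (277,237), the red line running (279,284) to (282,328), and the D-shaft's flat facing down.

```bash
python3 - <<'E'
from h import *
np.set_printoptions(precision=2,suppress=True)
im=cv2.imread('pics/w5.png');c=im[39:159,246:386].astype(int)
S=lambda u,v,z:px('w5',246+(u+.5)/4-.5,39+(v+.5)/4-.5,z)
m=(c.min(2)>185).astype(np.uint8);m[95:]=0
n,l,st,ce=cv2.connectedComponentsWithStats(m)
l[:30]*=1
i=max(range(1,n),key=lambda k:st[k,4] if 30<ce[k][1]<85 and 40<ce[k][0]<95 else 0);print(st[i])
cn=cv2.convexHull(np.argwhere(l==i)[:,::-1].astype(np.int32));e=cv2.fitEllipse(cn);print(e)
A=px('w5',246+e[0][0],39+e[0][1],58);B=S(277.5,238,58);tip=S(275,234.5,82)
r1,r2=S(279.5,284,58),S(282,328,58);f1,f2=S(237,270,81),S(315,267,81)
ang=lambda d:np.degrees(np.arctan2(d[1],d[0]))
print('collar',A,B,'tip',tip,'red',ang(r2-r1),ang(r2-A),'flat',ang(f2-f1)-90)
T=tool();print('tool shift',T[:3,:3].T@(A-T[:3,3]))
E
```

```text
[ 47  37  43  46 673]
((68.62847900390625, 59.158180236816406), (43.64682388305664, 45.841026306152344), 179.39205932617188)
collar [594.24   5.36  58.  ] [594.23   4.96  58.  ] tip [593.69   4.86  82.  ] red 176.8793848500032 177.45736458349262 flat -183.88944587492836
tool shift [ 92.56  -9.74 148.54]
```

```bash
python3 - <<'E'
from h import *
np.set_printoptions(precision=2,suppress=True)
im=cv2.imread('pics/w5.png').astype(int);b,g,r=im[...,0],im[...,1],im[...,2]
m=((b>r+50)&(b>g+30)).astype(np.uint8);m[:,:250]=0;m[:,400:]=0
n,l,st,ce=cv2.connectedComponentsWithStats(m);print(st[1:][st[1:,4]>50])
T=tool();zt=T[2,3]-23.7+54
H=T[:3,3]+T[:3,:3]@[0.2,0,0];H[2]=zt;print('pred hub top px',proj('w5',H),[proj('w5',H+25*np.array([a,c,0])) for a,c in((0,1),(0,-1),(1,0))])
cv2.imwrite('pics/w5h.png',cv2.resize(cv2.imread('pics/w5.png')[170:320,230:410],None,fx=4,fy=4,interpolation=2))
E
```

```text
[[ 293  190   23   24  180]
 [ 280  209   90   52 2627]
 [ 305  288   18    5   61]
 [ 329  288   16    5   51]]
pred hub top px [322.78 255.09] [array([277.93, 259.41]), array([368.02, 250.78]), array([317.76, 212.48])]
```

View pics/w5h.png

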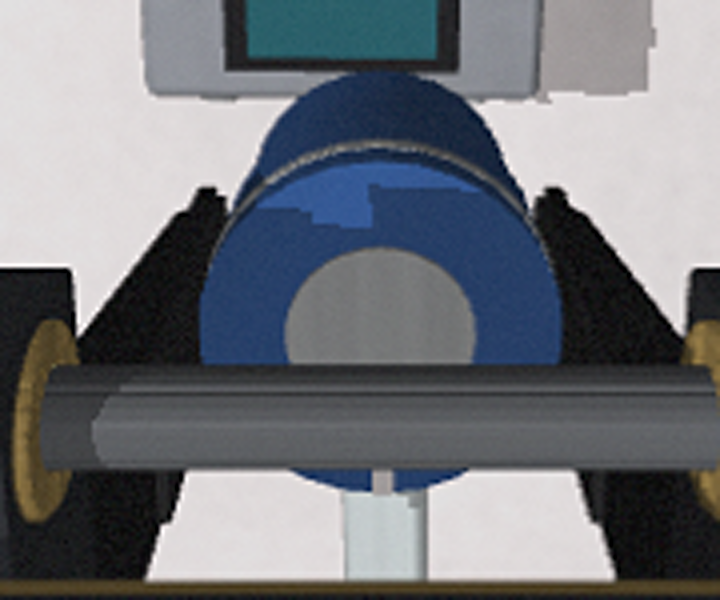

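arm_command --pt "30 -3 0 -2.3 0" --pt "60 -6 0 -2.3 0" --pt "80 -9 0 -2.3 0" --pt "91.5 -10.1 0 -2.3 0" --pt "91.5 -10.1 0 -2.3 0"

```text
t: 16.2
eef_pos: [593.8, 5.5, 206.1]
tcp_rot: [3.141, 0.0, -0.067]
ft_force: [-1.1, -0.2, -1.6]
opening: 0.518
grip_force: 30.0
```

arm_command --pt "0 0 30 0 0" --pt "0 0 60 0 0" --pt "0 0 80 0 0" --pt "0 0 92 0 0" --pt "0 0 92 0 0"

```text
t: 16.7
eef_pos: [592.2, 5.4, 113.6]
tcp_rot: [3.142, 0.002, -0.067]
ft_force: [0.5, 0.5, -2.0]
opening: 0.52
grip_force: 30.0
```

arm_command --pt "0 0 2 0 0" --pt "0 0 4 0 0" --pt "0 0 6 0 0" --pt "0 0 8 0 0" --pt "0 0 8 0 0"

```text
t: 17.2
eef_pos: [593.3, 5.3, 106.6]
tcp_rot: [3.141, -0.0, -0.068]
ft_force: [-0.4, -0.8, -1.9]
opening: 0.523
grip_force: 30.0
```

arm_command --pt "0 0 1 0 0" --pt "0 0 2 0 0" --pt "0 0 3 0 0" --pt "0 0 4 0 0" --pt "0 0 4 0 0"

```text
t: 17.7
eef_pos: [593.2, 5.3, 102.4]
tcp_rot: [3.142, 0.0, -0.068]
ft_force: [-0.8, -0.4, -2.0]
opening: 0.52
grip_force: 30.0
```

arm_command --pt "0 0 1 0 0" --pt "0 0 2 0 0" --pt "0 0 3 0 0" --pt "0 0 3 0 0"

```text
t: 18.1
eef_pos: [593.2, 5.3, 99.4]
tcp_rot: [3.142, 0.0, -0.068]
ft_force: [0.4, 0.6, -2.0]
opening: 0.526
grip_force: 30.0
```

arm_command --pt "0 0 1 0 0" --pt "0 0 2 0 0" --pt "0 0 3 0 0" --pt "0 0 4 0 0" --pt "0 0 4 0 0"

```text
t: 18.6
eef_pos: [593.0, 5.4, 95.7]
tcp_rot: [3.142, 0.001, -0.068]
ft_force: [-3.5, 0.5, 3.8]
opening: 0.52
grip_force: 30.0
```

arm_command --pt "0 0 1 0 0" --pt "0 0 2 0 0" --pt "0 0 3 0 0" --pt "0 0 3 0 0"

```text
t: 19.0
eef_pos: [593.1, 5.4, 93.3]
tcp_rot: [3.142, 0.0, -0.068]
ft_force: [-5.9, 1.1, 10.1]
opening: 0.519
grip_force: 30.0
```

arm_command --pt "-0.6 0.1 1 0 0" --pt "-0.6 0.1 2 0 0" --pt "-0.6 0.1 3 0 0" --pt "-0.6 0.1 4 0 0" --pt "-0.6 0.1 4 0 0"

```text
t: 19.5
eef_pos: [592.9, 5.4, 89.0]
tcp_rot: [-3.141, -0.001, -0.068]
ft_force: [-2.5, 2.1, 3.4]
opening: 0.52
grip_force: 30.0
```

arm_command --pt "0 0 1 0 0" --pt "0 0 2 0 0" --pt "0 0 3 0 0" --pt "0 0 3 0 0"

```text
t: 19.9
eef_pos: [592.8, 5.4, 85.4]
tcp_rot: [-3.141, -0.0, -0.068]
ft_force: [-0.0, 2.3, -2.6]
opening: 0.522
grip_force: 30.0
```

arm_command --pt "0 0 1 0 0" --pt "0 0 2 0 0" --pt "0 0 3 0 0" --pt "0 0 4 0 0" --pt "0 0 5 0 0"

```text
t: 20.4
eef_pos: [592.9, 5.4, 81.5]
tcp_rot: [-3.142, -0.001, -0.068]
ft_force: [-7.0, 4.6, 20.7]
opening: 0.521
grip_force: 30.0
```

arm_command --pt "0 0 1 0 0" --pt "0 0 1 0 0" --pt "0 0 1 0 0"

```text
t: 20.7
eef_pos: [592.9, 5.4, 81.5]
tcp_rot: [3.142, -0.002, -0.068]
ft_force: [-7.7, 3.5, 20.8]
opening: 0.521
grip_force: 30.0
```

arm_command --pt "0 0 -1 0 0.7" --pt "0 0 -1 0 0.8" --pt "0 0 -1 0 0.9" --pt "0 0 -1 0 0.9" --pt "0 0 -1 0 0.9"

```text
t: 21.2
eef_pos: [592.7, 5.2, 80.4]
tcp_rot: [3.141, 0.0, -0.068]
ft_force: [-0.0, 0.1, -0.1]
opening: 0.876
grip_force: 0.0
```

arm_command --pt "0 0 -15 0 0.9" --pt "0 0 -50 0 0.9" --pt "0 0 -90 0 0.9" --pt "0 0 -130 0 0.9" --pt "0 0 -160 0 0.9"

```text
t: 21.7
eef_pos: [592.9, 5.2, 243.1]
tcp_rot: [3.141, -0.002, -0.068]
ft_force: [1.1, 0.7, 0.0]
opening: 0.9
grip_force: 0.0
```

arm_command --pt "-50 0 0 0 0.9" --pt "-100 0 0 0 0.9" --pt "-120 0 0 0 0.9" --pt "-120 0 0 0 0.9" --pt "-120 0 0 0 0.9"

```text
t: 22.2
eef_pos: [473.6, 13.3, 241.1]
tcp_rot: [3.141, -0.001, -0.068]
ft_force: [0.2, -0.2, -0.7]
opening: 0.898
grip_force: 0.0
```

```bash
python3 - <<'E'
from h import *
np.set_printoptions(precision=2,suppress=True)
s=env.state();print(s['t'],s['eef_pos'],s['ft_force'])
snap('side','s6');snap('wrist','w6')
for z in(112,127): print(z,proj('s6',[593.5,5.2,z]),proj('w6',[593.5,5.2,z]))
a=cv2.imread('pics/s6.png')[100:300,220:460];b=cv2.imread('pics/w6.png')[20:220,200:440]
cv2.imwrite('pics/c6.png',np.hstack([cv2.resize(i,(400,333)) for i in(a,b)]))
E
```

```text
22.2 [473.65  13.29 241.05] [ 0.25 -0.2  -0.66]
112 [328.15 193.71] [323.41  67.84]
127 [328.24 189.44] [323.35  65.19]
```

View pics/c6.png

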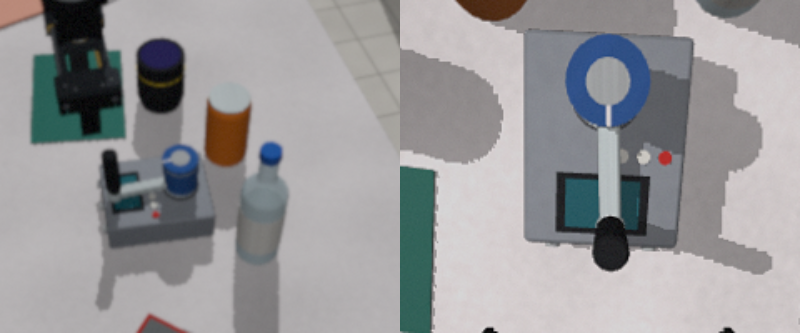

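The knob is home: the hub top sits at side-view pixel (328,194.8), against (328,193.7) predicted for seated and about 189 for stuck on the catch. The bottle, can and lens still stand.

```bash
python3 -c "
from cell import env
print(env.job_done())"
```

```text
the job is handed in; nothing more can be done
None
```

The crank knob is pushed fully home on the D-shaft and let go after being set down on the mat and re-gripped by its hub; the last pictures show it seated and the bottle, can and lens still standing, and the job is handed in (its verdict was not shown).

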